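# Run up a hand-cranked spin dryer, follow its coasting knob, catch and stop it

### The job

The hand-cranked spin dryer on the laundry counter is loaded and closed: take its red knob and swing the crank round until it goes at a turn every two to three seconds, then open the hand and let the drum spin freely. The dryer has no brake, so for a good six seconds stay with the coasting knob, open hand close over or round it (hand centre within 2.5 cm of the knob's axis, fingertips no more than 3 cm above it) without touching the dryer, and then take hold of the knob again while it is still going round, bring the drum to a standstill and let go. Never go so roughly that the dryer is dragged out of its place or tipped, and leave the other things on the counter alone.

Things in the scene. Friction and masses are not known exactly. Their poses are not given: they have to be found in the camera images.
- spinner: the spin dryer: round white tub 260 mm across, 190 mm high to the top of its grey-rimmed clear lid, free-standing on rubber feet, 5.6 kg. Origin: centre of its underside, on the upright axis of drum and crank. Its x axis points to the drain spout (30 mm, low on the side); blue lid clamps at +y and -y. A dome on the lid carries the blue crank arm, which turns level 209 to 221 mm above the origin
- crank (a joint): angle of crank and drum about the upright axis, rad, grows anticlockwise from above, no stops, counts on; at 0 the knob is on the dryer's +x side. Drum and crank turn together, either way. Nominal inertia 0.026 kg m2 (0.65 to 1.5 times that with the load), drag 0.0022 N m per rad/s plus 0.001 N m dry friction: let go at 2.5 rad/s it loses a quarter of its speed in 3 s and coasts some 20 s
- knob: the red knob at the end of the crank arm, 80 mm from the dryer's axis: upright, 32 mm across, 50 mm high, turning freely on its own pin, so it can be gripped from above and carried round without turning the wrist. Origin: centre of its underside, 224 mm above the counter, 3 mm above the crank arm; z up. Its own turning angle means nothing
- detergent: white detergent bottle with blue cap, 84 mm across, 210 mm high; origin under its centre. Not part of the job
- spray: green trigger spray bottle, 72 mm across, 193 mm high; origin under its centre. Not part of the job
- scoop: blue measuring cup with a handle, 72 mm across, 60 mm high; origin under its centre. Not part of the job
- brush: stain brush with a wooden handle lying on the counter, 200 mm long; origin under its middle. Not part of the job

How it is judged:
On the way, in this order (a step that is already met when the one before it is completed fails the run):
1. with the fingers on the dryer's crank, the drum is brought to 1.8 rad/s or more, either way round (contact force between the fingers and spinner above 0.1 N and (velocity of joint crank above 1.8 rad/s or velocity of joint crank below -1.8 rad/s)), for 0.1 s.
2. for 6 s unbroken the drum coasts at over 0.4 rad/s untouched by the robot, the TCP within 25 mm of the knob's axis and 0 to 105 mm above its underside (contact force between each of the fingers, the arm and spinner below 0.1 N and (velocity of joint crank above 0.4 rad/s or velocity of joint crank below -0.4 rad/s) and horizontal distance between the grasp point and knob below 0.025 m and z of the grasp point in the frame of knob between 0 and 0.105 m), for 6 s.
3. the fingers take hold of the knob while the drum still turns at 0.15 rad/s or more (contact force between the fingers and knob above 1 N and horizontal distance between the grasp point and knob below 0.025 m and (velocity of joint crank above 0.15 rad/s or velocity of joint crank below -0.15 rad/s)), for 0.1 s.
At the end, for the whole second after the job is handed in: the drum stands still (under 0.05 rad/s), the dryer stands upright within 30 mm of where it was, and the robot has let go (velocity of joint crank between -0.05 and 0.05 rad/s and angle between spinner's own z axis and vertical below 0.05 rad and distance of spinner from where it was at the start of the episode below 0.03 m and linear speed of spinner below 0.02 m/s); the robot touches nothing.
It fails at once if the dryer is dragged more than 30 mm or tipped more than 0.12 rad (distance of spinner from where it was at the start of the episode above 0.03 m or angle between spinner's own z axis and vertical above 0.12 rad).
It fails at once if another thing on the counter is pushed more than 30 mm (distance of any of detergent, spray, scoop, brush from where it was at the start of the episode above 0.03 m).
It fails at once if the crank is whirled round faster than 5 rad/s (velocity of joint crank above 5 rad/s or velocity of joint crank below -5 rad/s).
It also fails if it takes over 61 s, if anything falls off the work surface, if the arm or the gripper's body presses on something with over 40 N, if the wrist force passes 120 N, or if a joint passes its speed limit or range.

### The arm

A 7-joint arm with a two-finger parallel gripper is mounted at the origin on the work surface. World frame = base frame: x ahead of the robot, y to its left, z up, the work surface at z = 0. Lengths are in m, angles in rad, forces in N, time in s.
With the tool pointing down it reaches from about 0.4 to 0.85 m from the base axis. Payload 10.4 kg.
Tool frame: the origin (TCP) lies between the finger pads, 19 mm behind the fingertips; this is the grasp point; z points along the fingers, y is the line along which they close (so a half turn about z gives the same grasp; the last joint's range is limited). The gripper opens to 85 mm and grips with 20 to 120 N. Pads are 22 mm wide; open, the fingers measure 114 mm over their backs; the gripper's body (76 mm by 85 mm) begins 54 mm behind the grasp point. The pads swing forward as they close: fully open they stand 13 mm farther back than shut.
Start: joints at [-1.323, 0.332, -0.065, 1.46, 0.022, 1.35, -0.088], TCP at [0.167, 0.602, 0.25] pointing down, gripper open.
Joint ranges: [-2.6, 2.6], [-0.5, 2.12], [-1.47, 1.34], [0.16, 2.42], [-1.27, 4.41], [0.06, 2.06], [-2.6, 2.6]. Speed limits (rad/s): [2.22, 2.22, 2.79, 2.79, 3.14, 3.14, 3.14].

### API

Orientations are given as a unit quaternion [x, y, z, w].
In Python, from workcell import get_obs, optics, workorder gives the robot as it stands.
- The arm moves only by the tool jog_arm, never from a script. Its argument "increments" is a list of rows, each a list of 7 numbers: the shift along the tool's x, y, z in m, then the turn, a rotation vector about the tool's x, y, z in rad, then the opening, from -1 (shut) to 1 (fully open). A call has 1 to 5 rows; each row is the pose to reach, as a shift and turn from the pose commanded when the call began, along the tool's axes at that moment; what a row does not reach only later rows make up. A row lasts 1/12 s, in which the tool goes at most 41.7 mm and 7.16 degrees, less where a joint would pass 70% of its speed; a pose out of reach is approached as far as the arm can. A call with a gripper value outside its range is refused whole. The fingers move at their own pace and stop on an object; "grip_force" is the grip in N (left out, the last holds). Time passes only in rows, so rows that repeat a pose let the fingers close. It gives the time, the measured TCP pose, the force, the opening and the grip force at its end, in the units of the state.
- get_obs(): the state, without advancing time (a new reading comes with each control period).
- optics.camera(name): name is "side" or "top"; returns a dict with "color" (400x640x3 uint8, red, green, blue), "depth" (400x640 float32, m along the optical axis (not along the pixel's ray), 0 where there is no reading), "K" (3x3 intrinsics, pixels), "k1" (the pictures are not rectified: a ray, as slopes to the right and down, at radius r is drawn at 1 + k1 r^2 times it, then the intrinsics apply), "R" (3x3) and "t" (3): a world point X has camera coordinates R X + t. Camera axes: x right, y down, z forward; pixel columns grow to the right and rows downward; lengths in m; the calibration is good to about 2 mm. A picture is of the moment at which its call begins.
- workorder.hand_in(): hands the job in; it is judged then, once.
The state is a dict: "clock": time; "joint_pos": joint angles; "joint_velocities": joint speeds; "tau": joint torques, N m; "position": TCP position; "ee_rot": TCP orientation; "ft_force": force on the tool from outside, world axes, zero at the start; "torque": the same for the moment, N m; "grip_width": opening from 0.0 (shut) to 1.0 (fully open); "grasp_force": force on a finger pad.
Only numpy, scipy, OpenCV 4.12 (cv2) and the standard library are available. Lean on these libraries where they do the work, as an engineer would, in place of code of your own. Each camera call takes 0.05 s, during which the arm holds its last target. There are 200 camera calls.

## Working session

There is one attempt and no reset: what is moved stays moved. The work goes in short steps, Python scripts to look and compute and a tool call to move; the robot and the scene stay as the last step left them, time stands still between calls to the robot, and variables do not carry over. Pictures are saved under pics/ and viewed, at most 10 in all, crops included, and the job is handed in when it is done.

Besides the shell and the picture viewer there is one more tool, called after "Request:" as name([rows], argument=value, ...), one row to a line, values as JSON. jog_arm: Moves the arm, as the interface text tells. Its arguments: {"type":"object","properties":{"increments":{"type":"array"},"grip_force":{"type":"number"}},"required":["increments"]}

```bash
mkdir -p pics
cat > h.py <<'E'
import numpy as np, cv2
from workcell import get_obs, optics, workorder
def ray(c,u,v):
    K=c["K"];x=(np.asarray(u,float)-K[0,2])/K[0,0];y=(np.asarray(v,float)-K[1,2])/K[1,1]
    a,b=x,y
    for _ in range(10):
        s=1+c["k1"]*(a*a+b*b);a,b=x/s,y/s
    return np.stack([a,b,np.ones_like(a)],-1)
def pts(c,m):
    v,u=np.nonzero(m&(c["depth"]>0));r=ray(c,u,v)*c["depth"][v,u][:,None]
    return (r-c["t"])@c["R"]
def plane(c,u,v,z):
    d=ray(c,u,v)@c["R"];o=-c["R"].T@c["t"]
    return o+d*((z-o[2])/d[...,2])[...,None]
def red(c):
    h=cv2.cvtColor(c["color"],cv2.COLOR_RGB2HSV)
    return ((h[...,0]<8)|(h[...,0]>172))&(h[...,1]>140)&(h[...,2]>60)
E
python3 - <<'E'
from h import *
for n in("top","side"):
    c=optics.camera(n);cv2.imwrite(f"pics/{n}0.png",c["color"][...,::-1])
    print(n,(-c["R"].T@c["t"]).round(3),c["R"].round(2).tolist())
    m=red(c);v,u=np.nonzero(m);print(m.sum(),u.mean() if len(u) else 0,v.mean() if len(v) else 0)
    p=pts(c,m)
    if len(p): print(np.percentile(p,[2,50,98],axis=0).round(4))
o=get_obs();print({k:np.round(v,3).tolist() for k,v in o.items()})
E
```

```text
top [0.375 0.009 1.336] [[0.02, -1.0, -0.01], [-1.0, -0.02, -0.08], [0.08, 0.01, -1.0]]
105 337.2 105.87619047619047
[[ 0.6637 -0.0519  0.2687]
 [ 0.675  -0.0395  0.2744]
 [ 0.6874 -0.0271  0.2784]]
side [ 0.296 -0.759  0.936] [[0.97, -0.26, -0.01], [-0.19, -0.67, -0.71], [0.17, 0.69, -0.7]]
219 389.9086757990868 175.69406392694063
[[ 0.6581 -0.0586  0.052 ]
 [ 0.6711 -0.0499  0.259 ]
 [ 0.8734  0.1907  0.2762]]
{'clock': 0.1, 'joint_pos': [-1.323, 0.333, -0.065, 1.461, 0.022, 1.35, -0.089], 'joint_velocities': [0.0, -0.001, 0.001, 0.0, -0.0, 0.002, 0.001], 'tau': [0.001, -62.674, 0.049, -39.244, 0.016, 0.007, -0.0], 'position': [0.167, 0.602, 0.249], 'ee_rot': [0.135, 0.991, -0.001, -0.0], 'ft_force': [-0.745, -0.506, -0.622], 'torque': [0.016, -0.011, 0.011], 'grasp_force': 0.0, 'grip_width': 1.001}
```

View pics/top0.png

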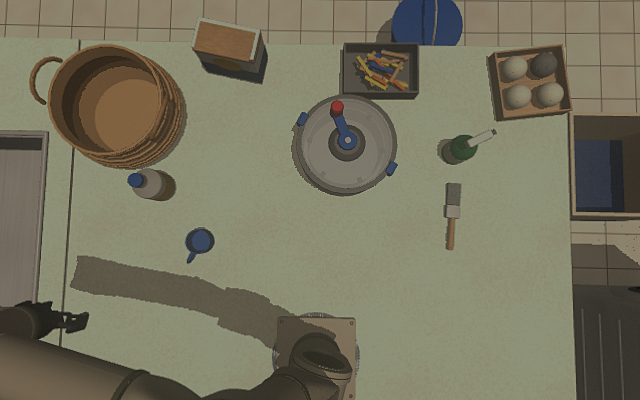

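View pics/side0.png

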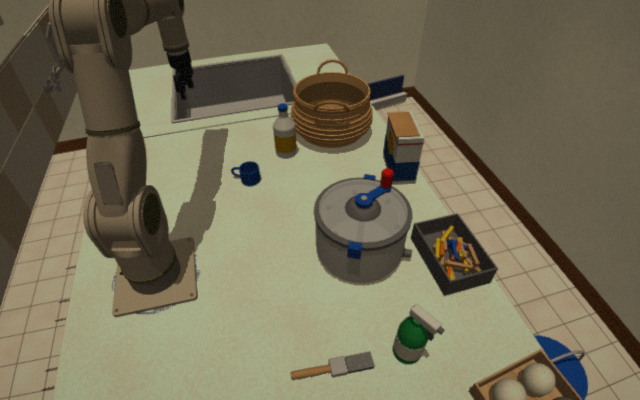

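The top view shows the red knob at (337,106), the hub at (347,140), and the clamps at (302,119) and (391,169). The side view shows the knob at (388,178), and the crank's surroundings are clear.

```bash
cat >> h.py <<'E'
def knob(c):
    "knob axis from red blob: cast centroid of each top-face/ body at mid height"
    m=red(c);n,l,s,ce=cv2.connectedComponentsWithStats(m.astype(np.uint8))
    best=None
    for i in range(1,n):
        if s[i,4]<25: continue
        p=pts(c,l==i)
        if len(p) and np.median(p[:,2])>0.22: best=(plane(c,*ce[i],.252),s[i,4],p)
    return best
E
python3 - <<'E'
from h import *
for n in("top","side"):
    c=optics.camera(n);k=knob(c);p=k[2];t=p[p[:,2]>.268]
    print(n,"knob mid",k[0].round(4),k[1],"top pts",len(t),t.mean(0).round(4))
    h=cv2.cvtColor(c["color"],cv2.COLOR_RGB2HSV)
    b=(h[...,0]>100)&(h[...,0]<125)&(h[...,1]>120)&(h[...,2]>60)
    P=np.zeros(b.shape+(3,));v,u=np.nonzero(b&(c["depth"]>0));q=pts(c,b)
    s=(q[:,2]>.2)&(np.hypot(q[:,0]-.62,q[:,1]+.05)<.13)
    q,u,v=q[s],u[s],v[s]
    print("crank",len(q),np.percentile(q,[2,50,98],axis=0).round(4).tolist())
    # crank direction and far end (hub)
    g=plane(c,u,v,.221);d=g[:,:2]-k[0][:2];r=np.hypot(*d.T);print("max r",np.sort(r)[-8:].round(4), "dir",d[r>.04].mean(0).round(4))
    # lid rim: fit from gray ring depth  z~0.19
    w=pts(c,np.ones(b.shape,bool));w=w[(abs(w[:,2]-.187)<.012)&(np.hypot(w[:,0]-.6,w[:,1]+.06)<.16)]
    print("rim",len(w),cv2.minEnclosingCircle(w[:,:2].astype(np.float32)))
    for z in(.19,): 
        hull=cv2.convexHull(w[:,:2].astype(np.float32))[:,0]
        A=np.c_[2*hull,np.ones(len(hull))];x=np.linalg.lstsq(A,(hull**2).sum(1),rcond=None)[0];print("fit",x[:2],np.sqrt(x[2]+x[0]**2+x[1]**2))
E
```

```text
top knob mid [ 0.6819 -0.0407  0.252 ] 101 top pts 98 [ 0.6758 -0.0396  0.2741]
crank 33 [[0.594, -0.0919, 0.2181], [0.6234, -0.0683, 0.2211], [0.6666, -0.0395, 0.2248]]
max r [0.0902 0.0909 0.0924 0.0938 0.0946 0.0947 0.0968 0.099 ] dir [-0.0671 -0.0352]
rim 6946 ((0.6003524661064148, -0.06923794746398926), 0.14498499035835266)
fit [ 0.6026247  -0.06950288] 0.13502637394047665
side knob mid [ 0.6742 -0.0403  0.252 ] 194 top pts 78 [ 0.6715 -0.0442  0.2731]
crank 256 [[0.5789, -0.0916, 0.2177], [0.6181, -0.0627, 0.2211], [0.6726, -0.0401, 0.2242]]
max r [0.1005 0.1006 0.101  0.1016 0.1026 0.1028 0.1031 0.1036] dir [-0.0675 -0.0297]
rim 4944 ((0.6009052991867065, -0.0734410509467125), 0.14628998935222626)
fit [ 0.59881142 -0.07172738] 0.13539145095292587
```

Request:
jog_arm([
  [0,0,-0.04,0,0,0,1],
  [0,0,-0.08,0,0,0,1],
  [-0.032,-0.0235,-0.08,0,0,0,1],
  [-0.064,-0.047,-0.08,0,0,0,1],
  [-0.096,-0.07,-0.08,0,0,0,1],
], grip_force=30)

```text
clock: 0.62
position: [0.2415, 0.5082, 0.3304]
ee_rot: [0.134, 0.991, 0.0, 0.0]
ft_force: [1.1, -0.5, -0.3]
grip_width: 1.004
grasp_force: 0.0
```

Request:
jog_arm([
  [-0.032,-0.0235,0,0,0,0,1],
  [-0.064,-0.047,0,0,0,0,1],
  [-0.096,-0.07,0,0,0,0,1],
  [-0.128,-0.094,0,0,0,0,1],
  [-0.16,-0.117,0,0,0,0,1],
])

```text
clock: 1.03
position: [0.3647, 0.3516, 0.3301]
ee_rot: [0.135, 0.991, 0.0, -0.0]
ft_force: [0.4, 0.8, 0.2]
grip_width: 0.999
grasp_force: 0.0
```

Request:
jog_arm([
  [-0.032,-0.0235,0,0,0,0,1],
  [-0.064,-0.047,0,0,0,0,1],
  [-0.096,-0.07,0,0,0,0,1],
  [-0.128,-0.094,0,0,0,0,1],
  [-0.16,-0.117,0,0,0,0,1],
])

```text
clock: 1.45
position: [0.4875, 0.1961, 0.3302]
ee_rot: [0.135, 0.991, 0.0, 0.0]
ft_force: [0.3, 0.4, 0.3]
grip_width: 0.997
grasp_force: 0.0
```

Request:
jog_arm([
  [-0.032,-0.0235,0,0,0,-0.054,1],
  [-0.064,-0.047,0,0,0,-0.108,1],
  [-0.096,-0.07,0,0,0,-0.162,1],
  [-0.128,-0.094,0,0,0,-0.216,1],
  [-0.16,-0.117,0,0,0,-0.271,1],
])

```text
clock: 1.87
position: [0.6104, 0.0408, 0.33]
ee_rot: [-0.002, 1.0, 0.0, 0.0]
ft_force: [0.1, 1.0, 0.8]
grip_width: 1.001
grasp_force: 0.0
```

Request:
jog_arm([
  [-0.022,-0.027,0,0,0,0,1],
  [-0.043,-0.054,0,0,0,0,1],
  [-0.0645,-0.081,0,0,0,0,1],
  [-0.0645,-0.081,0.02,0,0,0,1],
  [-0.0645,-0.081,0.04,0,0,0,1],
])

```text
clock: 2.28
position: [0.6751, -0.0416, 0.2895]
ee_rot: [0.002, 1.0, -0.001, 0.001]
ft_force: [-0.2, 0.3, -1.3]
grip_width: 0.999
grasp_force: 0.0
```

Request:
jog_arm([
  [0,0,0.02,0,0,0,1],
  [0,0,0.038,0,0,0,1],
  [0,0,0.038,0,0,0,1],
])

```text
clock: 2.53
position: [0.6725, -0.0381, 0.2476]
ee_rot: [-0.0, 1.0, 0.0, -0.003]
ft_force: [-0.9, 0.1, -0.7]
grip_width: 1.003
grasp_force: 0.0
```

Request:
jog_arm([
  [0,0,0,0,0,0,-1],
  [0,0,0,0,0,0,-1],
  [0,0,0,0,0,0,-1],
  [0,0,0,0,0,0,-1],
  [0,0,0,0,0,0,-1],
], grip_force=30)

```text
clock: 2.95
position: [0.6743, -0.0388, 0.2535]
ee_rot: [-0.0, 1.0, 0.0, 0.001]
ft_force: [-1.0, -5.3, 3.6]
grip_width: 0.366
grasp_force: 30.3
```

Run:
```python
from h import *
c=optics.camera("side");k=knob(c);print(k and (k[0],k[1]))
cv2.imwrite("pics/s1.png",cv2.resize(c["color"][120:300,280:460,::-1],(540,540)))
o=get_obs();print({k:np.round(v,3).tolist() for k,v in o.items()})
```

```text
(array([ 0.67210214, -0.02120548,  0.252     ]), np.int32(25))
{'clock': 3.0, 'joint_pos': [-0.352, 0.469, 0.495, 1.33, -0.22, 1.394, 1.706], 'joint_velocities': [0.002, 0.0, 0.001, 0.001, 0.0, -0.003, -0.001], 'tau': [0.121, -62.669, 8.894, -36.962, -0.117, -0.749, 0.0], 'position': [0.674, -0.039, 0.254], 'ee_rot': [0.0, 1.0, 0.0, 0.001], 'ft_force': [-1.803, -1.82, 5.788], 'torque': [-0.397, 0.569, -0.004], 'grasp_force': 30.376, 'grip_width': 0.365}
```

View pics/s1.png

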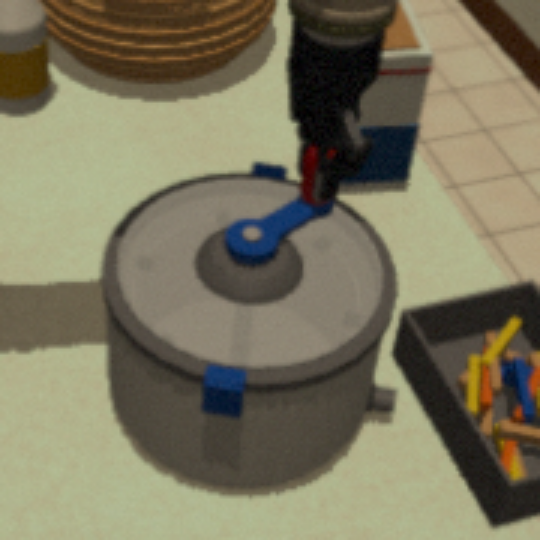

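The fingers hold the knob between the pads, at crop (318,175). The hub pin is at crop (252,232). I'll refine the axis from the pin and plan the spin-up.

```bash
cat >> h.py <<'E'
def rows(C,th,start=None,R=.08,z=None,g=-1):
    "th: angles incl. start; prints tool-frame rows (x=-X,y=Y), 5 per call, base chained"
    P=np.c_[C[0]+R*np.cos(th),C[1]+R*np.sin(th)]
    if start is not None: P[0]=start
    for i in range(0,len(P)-1,5):
        b=P[i];print([[round(float(-(p[0]-b[0])),3)+0.,round(float(p[1]-b[1]),3)+0.] for p in P[i+1:i+6]])
E
python3 - <<'E'
from h import *
for n,(u0,v0) in (("top",(347,140)),("side",(364,197))):
    c=optics.camera(n);s=c["color"][v0-6:v0+7,u0-6:u0+7].astype(int)
    w=(s.min(2)>s.min(2).max()-35)&(s.max(2)-s.min(2)<70);v,u=np.nonzero(w)
    print(n,w.sum(),plane(c,u.mean()+u0-6,v.mean()+v0-6,.226).round(4),np.median(pts(c,np.pad(w,((v0-6,400-v0-7),(u0-6,640-u0-7)))),0).round(4))
C=(.601,-.0705)
w=np.r_[np.linspace(.02,.18,9)]
th=np.arctan2(-.0395-C[1],.674-C[0])+np.r_[0,np.cumsum(np.r_[w,[.185]*21])]
print(th[0],th[-1]);rows(C,th)
E
```

```text
top 169 [ 0.6008 -0.0684  0.226 ] [ 0.515  -0.039   0.6476]
side 46 [ 0.6016 -0.0603  0.226 ] [ 0.6067 -0.031   0.2032]
0.4015805401088791 5.186580540108879
[[0.001, 0.001], [0.002, 0.004], [0.004, 0.009], [0.008, 0.014], [0.013, 0.02]]
[[0.007, 0.007], [0.015, 0.014], [0.026, 0.02], [0.04, 0.025], [0.054, 0.028]]
[[0.015, 0.0], [0.029, -0.003], [0.043, -0.008], [0.056, -0.016], [0.066, -0.026]]
[[0.009, -0.012], [0.015, -0.025], [0.019, -0.039], [0.02, -0.054], [0.019, -0.069]]
[[-0.004, -0.014], [-0.011, -0.027], [-0.02, -0.039], [-0.031, -0.049], [-0.044, -0.057]]
[[-0.014, -0.005], [-0.028, -0.008], [-0.043, -0.008], [-0.058, -0.005], [-0.071, 0.001]]
```

Run:
```python
from h import *
c=optics.camera("side");print(plane(c,364.,197.3,.226).round(4))
C=(.601,-.0715)
t0=np.arctan2(-.0395-C[1],.674-C[0])
rows(C,t0+np.r_[0,np.cumsum(np.r_[.02,.05,.08,[.1]*22])])
print(t0)
```

```text
[ 0.6002 -0.0718  0.226 ]
[[0.001, 0.001], [0.002, 0.005], [0.006, 0.011], [0.01, 0.017], [0.015, 0.023]]
[[0.006, 0.005], [0.012, 0.01], [0.019, 0.015], [0.026, 0.018], [0.034, 0.021]]
[[0.008, 0.002], [0.016, 0.003], [0.024, 0.004], [0.032, 0.003], [0.04, 0.002]]
[[0.008, -0.002], [0.015, -0.005], [0.023, -0.008], [0.029, -0.012], [0.036, -0.017]]
[[0.006, -0.005], [0.011, -0.011], [0.016, -0.018], [0.02, -0.025], [0.023, -0.032]]
0.41312883227840097
```

Request:
jog_arm([
  [0.001,0.001,0,0,0,0,-1],
  [0.002,0.005,0,0,0,0,-1],
  [0.006,0.011,0,0,0,0,-1],
  [0.01,0.017,0,0,0,0,-1],
  [0.015,0.023,0,0,0,0,-1],
])

```text
clock: 3.57
position: [0.6592, -0.0157, 0.2534]
ee_rot: [0.0, 1.0, -0.0, 0.001]
ft_force: [-3.5, -1.6, 9.5]
grip_width: 0.367
grasp_force: 30.8
```

Request:
jog_arm([
  [0.006,0.005,0,0,0,0,-1],
  [0.012,0.01,0,0,0,0,-1],
  [0.019,0.015,0,0,0,0,-1],
  [0.026,0.018,0,0,0,0,-1],
  [0.034,0.021,0,0,0,0,-1],
])

```text
clock: 3.98
position: [0.6254, 0.0058, 0.2534]
ee_rot: [-0.0, 1.0, 0.0, 0.001]
ft_force: [-0.3, -1.9, 8.7]
grip_width: 0.369
grasp_force: 30.7
```

Request:
jog_arm([
  [0.008,0.002,0,0,0,0,-1],
  [0.016,0.003,0,0,0,0,-1],
  [0.024,0.004,0,0,0,0,-1],
  [0.032,0.003,0,0,0,0,-1],
  [0.04,0.002,0,0,0,0,-1],
])

```text
clock: 4.4
position: [0.5853, 0.0082, 0.2534]
ee_rot: [-0.0, 1.0, 0.001, 0.001]
ft_force: [-0.2, -0.6, 8.6]
grip_width: 0.371
grasp_force: 30.6
```

Request:
jog_arm([
  [0.008,-0.002,0,0,0,0,-1],
  [0.015,-0.005,0,0,0,0,-1],
  [0.023,-0.008,0,0,0,0,-1],
  [0.029,-0.012,0,0,0,0,-1],
  [0.036,-0.017,0,0,0,0,-1],
])

```text
clock: 4.82
position: [0.5496, -0.0087, 0.2534]
ee_rot: [-0.001, 1.0, 0.001, 0.001]
ft_force: [1.8, -1.0, 8.0]
grip_width: 0.365
grasp_force: 30.7
```

Request:
jog_arm([
  [0.006,-0.005,0,0,0,0,-1],
  [0.011,-0.011,0,0,0,0,-1],
  [0.016,-0.018,0,0,0,0,-1],
  [0.02,-0.025,0,0,0,0,-1],
  [0.023,-0.032,0,0,0,0,-1],
])

```text
clock: 5.23
position: [0.5261, -0.0413, 0.2534]
ee_rot: [-0.0, 1.0, 0.001, 0.001]
ft_force: [-1.8, 0.4, 8.8]
grip_width: 0.367
grasp_force: 30.7
```

Run:
```python
from h import *
C=(.601,-.0715)
t0=.41313+.02+.05+.08+2.2
s=np.r_[.11,.125,.14,.155,.165,.175,[.18]*10,.18-.0014*np.arange(1,15)]
th=t0+np.r_[0,np.cumsum(s)];rows(C,th);print(th[-1],s[-1]*12)
```

```text
[[0.003, -0.008], [0.005, -0.018], [0.006, -0.029], [0.005, -0.042], [0.002, -0.054]]
[[-0.005, -0.013], [-0.013, -0.025], [-0.023, -0.035], [-0.035, -0.044], [-0.048, -0.05]]
[[-0.014, -0.004], [-0.028, -0.005], [-0.043, -0.004], [-0.056, 0.0], [-0.069, 0.006]]
[[-0.012, 0.008], [-0.021, 0.019], [-0.029, 0.031], [-0.035, 0.044], [-0.038, 0.057]]
[[-0.001, 0.014], [0.001, 0.027], [0.005, 0.04], [0.011, 0.053], [0.018, 0.063]]
[[0.009, 0.009], [0.02, 0.017], [0.032, 0.023], [0.044, 0.026], [0.057, 0.028]]
7.806130000000001 1.9247999999999998
```

Request:
jog_arm([
  [0.003,-0.008,0,0,0,0,-1],
  [0.005,-0.018,0,0,0,0,-1],
  [0.006,-0.029,0,0,0,0,-1],
  [0.005,-0.042,0,0,0,0,-1],
  [0.002,-0.054,0,0,0,0,-1],
])

```text
clock: 5.65
position: [0.5247, -0.0958, 0.2534]
ee_rot: [-0.0, 1.0, 0.0, 0.002]
ft_force: [4.4, -0.9, 5.1]
grip_width: 0.367
grasp_force: 30.5
```

Request:
jog_arm([
  [-0.005,-0.013,0,0,0,0,-1],
  [-0.013,-0.025,0,0,0,0,-1],
  [-0.023,-0.035,0,0,0,0,-1],
  [-0.035,-0.044,0,0,0,0,-1],
  [-0.048,-0.05,0,0,0,0,-1],
])

```text
clock: 6.07
position: [0.5734, -0.1456, 0.2534]
ee_rot: [-0.0, 1.0, 0.0, 0.002]
ft_force: [0.8, 3.2, 9.5]
grip_width: 0.369
grasp_force: 30.8
```

Request:
jog_arm([
  [-0.014,-0.004,0,0,0,0,-1],
  [-0.028,-0.005,0,0,0,0,-1],
  [-0.043,-0.004,0,0,0,0,-1],
  [-0.056,0.0,0,0,0,0,-1],
  [-0.069,0.006,0,0,0,0,-1],
])

```text
clock: 6.48
position: [0.6423, -0.1389, 0.2534]
ee_rot: [-0.0, 1.0, 0.0, 0.001]
ft_force: [-4.3, 4.4, 11.6]
grip_width: 0.367
grasp_force: 31.1
```

Request:
jog_arm([
  [-0.012,0.008,0,0,0,0,1],
  [-0.021,0.019,0,0,0,0,1],
  [-0.029,0.031,0,0,0,0,1],
  [-0.035,0.044,-0.02,0,0,0,1],
  [-0.038,0.057,-0.045,0,0,0,1],
])

```text
clock: 6.9
position: [0.6787, -0.0804, 0.295]
ee_rot: [-0.0, 1.0, 0.0, -0.002]
ft_force: [0.3, -0.0, 0.2]
grip_width: 0.996
grasp_force: 0.0
```

Request:
jog_arm([
  [-0.001,0.014,0,0,0,0,1],
  [0.001,0.027,0,0,0,0,1],
  [0.005,0.04,0,0,0,0,1],
  [0.011,0.053,0,0,0,0,1],
  [0.018,0.063,0,0,0,0,1],
])

```text
clock: 7.32
position: [0.66, -0.0175, 0.2959]
ee_rot: [-0.001, 1.0, 0.0, -0.001]
ft_force: [0.8, 1.1, -0.1]
grip_width: 0.997
grasp_force: 0.0
```

Request:
jog_arm([
  [0.009,0.009,0,0,0,0,1],
  [0.02,0.017,0,0,0,0,1],
  [0.032,0.023,0,0,0,0,1],
  [0.044,0.026,0,0,0,0,1],
  [0.057,0.028,0,0,0,0,1],
])

```text
clock: 7.73
position: [0.6026, 0.0095, 0.2964]
ee_rot: [-0.001, 1.0, 0.0, -0.0]
ft_force: [0.3, -0.3, -0.2]
grip_width: 1.0
grasp_force: 0.0
```

```bash
cat >> h.py <<'E'
Cc=np.array([.601,-.0715])
def look(n="side"):
    c=optics.camera(n);k=knob(c)
    o=get_obs();d=None
    if k is None: print("none")
    else:
        d=k[0][:2]-Cc;print("knob",k[0].round(4),k[1],"ang %.3f r %.4f"%(np.arctan2(d[1],d[0]),np.hypot(*d)))
    p=np.array(o["position"][:2]);e=p-Cc
    print("clock",o["clock"],"tcp",np.round(o["position"],4),"ang %.3f r %.4f"%(np.arctan2(e[1],e[0]),np.hypot(*e)))
    return c
E
python3 - <<'E'
from h import *
c=look();cv2.imwrite("pics/s2.png",cv2.resize(c["color"][120:300,280:460,::-1],(540,540)))
E
```

```text
knob [0.5984 0.0061 0.252 ] 145 ang 1.604 r 0.0776
clock 7.7833 tcp [0.6011 0.0094 0.2968] ang 1.569 r 0.0809
```

View pics/s2.png

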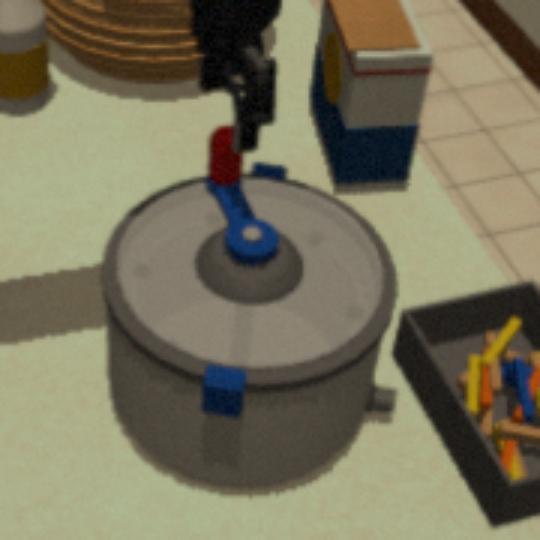

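The knob is at crop (225,155), just ahead of the open hand and untouched. I'll carry on following it.

```bash
cat >> h.py <<'E'
def plan(start,ang,w,a,n=15):
    t=np.arange(n+1)/12;th=ang+w*t-a*t*t/2;rows(Cc,th,start=start)
    print("end ang %.3f w %.2f"%(th[-1],w-a*t[-1]))
E
python3 -c "
from h import *
plan((.6011,.0094),1.69,1.98,.16)"
```

```text
[[0.022, -0.004], [0.035, -0.009], [0.046, -0.015], [0.056, -0.023], [0.064, -0.033]]
[[0.007, -0.011], [0.012, -0.022], [0.015, -0.034], [0.016, -0.047], [0.015, -0.059]]
[[-0.003, -0.012], [-0.007, -0.023], [-0.013, -0.034], [-0.021, -0.043], [-0.029, -0.051]]
end ang 4.040 w 1.78
```

Request:
jog_arm([
  [0.022,-0.004,0,0,0,0,1],
  [0.035,-0.009,0,0,0,0,1],
  [0.046,-0.015,0,0,0,0,1],
  [0.056,-0.023,0,0,0,0,1],
  [0.064,-0.033,0,0,0,0,1],
])

```text
clock: 8.2
position: [0.5389, -0.0243, 0.2967]
ee_rot: [-0.001, 1.0, 0.0, -0.0]
ft_force: [0.1, -1.6, -0.4]
grip_width: 0.999
grasp_force: 0.0
```

Request:
jog_arm([
  [0.007,-0.011,0,0,0,0,1],
  [0.012,-0.022,0,0,0,0,1],
  [0.015,-0.034,0,0,0,0,1],
  [0.016,-0.047,0,0,0,0,1],
  [0.015,-0.059,0,0,0,0,1],
])

```text
clock: 8.62
position: [0.5248, -0.0852, 0.2971]
ee_rot: [0.0, 1.0, 0.0, 0.0]
ft_force: [-0.3, -0.7, -0.3]
grip_width: 0.998
grasp_force: 0.0
```

Request:
jog_arm([
  [-0.003,-0.012,0,0,0,0,1],
  [-0.007,-0.023,0,0,0,0,1],
  [-0.013,-0.034,0,0,0,0,1],
  [-0.021,-0.043,0,0,0,0,1],
  [-0.029,-0.051,0,0,0,0,1],
])

```text
clock: 9.03
position: [0.5543, -0.1362, 0.2969]
ee_rot: [0.0, 1.0, -0.0, 0.0]
ft_force: [0.4, 0.9, -1.0]
grip_width: 0.995
grasp_force: 0.0
```

Run:
```python
from h import *
c=look()
```

```text
knob [ 0.544  -0.1291  0.252 ] 213 ang -2.351 r 0.0810
clock 9.0833 tcp [ 0.5551 -0.1374  0.2967] ang -2.179 r 0.0804
```

```bash
python3 -c "
from h import *
plan((.5551,-.1374),-2.265,1.70,.16)"
```

```text
[[-0.004, -0.002], [-0.014, -0.007], [-0.024, -0.011], [-0.035, -0.013], [-0.046, -0.014]]
[[-0.011, 0.001], [-0.021, 0.003], [-0.031, 0.006], [-0.041, 0.011], [-0.049, 0.017]]
[[-0.008, 0.007], [-0.014, 0.015], [-0.02, 0.023], [-0.024, 0.032], [-0.028, 0.042]]
end ang -0.265 w 1.50
```

Request:
jog_arm([
  [-0.004,-0.002,0,0,0,0,1],
  [-0.014,-0.007,0,0,0,0,1],
  [-0.024,-0.011,0,0,0,0,1],
  [-0.035,-0.013,0,0,0,0,1],
  [-0.046,-0.014,0,0,0,0,1],
])

```text
clock: 9.5
position: [0.6004, -0.1488, 0.2969]
ee_rot: [-0.0, 1.0, 0.0, -0.0]
ft_force: [0.0, -0.4, 0.0]
grip_width: 1.004
grasp_force: 0.0
```

Request:
jog_arm([
  [-0.011,0.001,0,0,0,0,1],
  [-0.021,0.003,0,0,0,0,1],
  [-0.031,0.006,0,0,0,0,1],
  [-0.041,0.011,0,0,0,0,1],
  [-0.049,0.017,0,0,0,0,1],
])

```text
clock: 9.92
position: [0.6496, -0.1313, 0.2967]
ee_rot: [-0.0, 1.0, -0.0, -0.0]
ft_force: [0.7, -0.3, -0.1]
grip_width: 1.0
grasp_force: 0.0
```

Request:
jog_arm([
  [-0.008,0.007,0,0,0,0,1],
  [-0.014,0.015,0,0,0,0,1],
  [-0.02,0.023,0,0,0,0,1],
  [-0.024,0.032,0,0,0,0,1],
  [-0.028,0.042,0,0,0,0,1],
])

```text
clock: 10.33
position: [0.6774, -0.0886, 0.297]
ee_rot: [-0.0, 1.0, 0.0, -0.0]
ft_force: [-0.2, 0.4, -0.0]
grip_width: 1.002
grasp_force: 0.0
```

Run:
```python
from h import *
c=look()
```

```text
knob [ 0.6756 -0.0901  0.252 ] 186 ang -0.244 r 0.0769
clock 10.3833 tcp [ 0.6782 -0.0856  0.2967] ang -0.180 r 0.0785
```

```bash
python3 -c "
from h import *
plan((.6782,-.0856),-.167,1.52,.13)"
```

```text
[[-0.003, 0.011], [-0.003, 0.021], [-0.001, 0.031], [0.002, 0.04], [0.005, 0.049]]
[[0.005, 0.008], [0.011, 0.016], [0.017, 0.023], [0.024, 0.029], [0.032, 0.034]]
[[0.008, 0.004], [0.017, 0.007], [0.026, 0.009], [0.035, 0.01], [0.044, 0.01]]
end ang 1.631 w 1.36
```

Request:
jog_arm([
  [-0.003,0.011,0,0,0,0,1],
  [-0.003,0.021,0,0,0,0,1],
  [-0.001,0.031,0,0,0,0,1],
  [0.002,0.04,0,0,0,0,1],
  [0.005,0.049,0,0,0,0,1],
])

```text
clock: 10.8
position: [0.6717, -0.0394, 0.297]
ee_rot: [-0.0, 1.0, 0.0, 0.0]
ft_force: [-0.3, 0.1, 0.9]
grip_width: 0.997
grasp_force: 0.0
```

Request:
jog_arm([
  [0.005,0.008,0,0,0,0,1],
  [0.011,0.016,0,0,0,0,1],
  [0.017,0.023,0,0,0,0,1],
  [0.024,0.029,0,0,0,0,1],
  [0.032,0.034,0,0,0,0,1],
])

```text
clock: 11.22
position: [0.6393, -0.0058, 0.297]
ee_rot: [-0.0, 1.0, 0.0, 0.0]
ft_force: [-0.1, -0.8, -1.0]
grip_width: 1.001
grasp_force: 0.0
```

Request:
jog_arm([
  [0.008,0.004,0,0,0,0,1],
  [0.017,0.007,0,0,0,0,1],
  [0.026,0.009,0,0,0,0,1],
  [0.035,0.01,0,0,0,0,1],
  [0.044,0.01,0,0,0,0,1],
])

```text
clock: 11.63
position: [0.5951, 0.0037, 0.2971]
ee_rot: [-0.0, 1.0, 0.0, 0.0]
ft_force: [-0.3, 0.0, 0.4]
grip_width: 0.998
grasp_force: 0.0
```

Run:
```python
from h import *
c=look()
```

```text
knob [0.5903 0.0061 0.252 ] 155 ang 1.708 r 0.0784
clock 11.6833 tcp [0.5941 0.0031 0.2973] ang 1.663 r 0.0750
```

```bash
python3 -c "
from h import *
plan((.5941,.0031),1.755,1.37,.13)"
```

```text
[[0.017, 0.002], [0.025, -0.001], [0.033, -0.005], [0.04, -0.01], [0.047, -0.016]]
[[0.006, -0.006], [0.011, -0.013], [0.016, -0.02], [0.02, -0.028], [0.022, -0.036]]
[[0.002, -0.008], [0.003, -0.016], [0.003, -0.025], [0.003, -0.033], [0.001, -0.041]]
end ang 3.366 w 1.21
```

Request:
jog_arm([
  [0.017,0.002,0,0,0,0,1],
  [0.025,-0.001,0,0,0,0,1],
  [0.033,-0.005,0,0,0,0,1],
  [0.04,-0.01,0,0,0,0,1],
  [0.047,-0.016,0,0,0,0,1],
])

```text
clock: 12.1
position: [0.5486, -0.0132, 0.297]
ee_rot: [0.0, 1.0, 0.0, 0.0]
ft_force: [-0.0, -0.4, -0.2]
grip_width: 0.998
grasp_force: 0.0
```

Request:
jog_arm([
  [0.006,-0.006,0,0,0,0,1],
  [0.011,-0.013,0,0,0,0,1],
  [0.016,-0.02,0,0,0,0,1],
  [0.02,-0.028,0,0,0,0,1],
  [0.022,-0.036,0,0,0,0,1],
])

```text
clock: 12.52
position: [0.5266, -0.0495, 0.297]
ee_rot: [0.0, 1.0, 0.0, 0.0]
ft_force: [0.8, -0.1, -0.1]
grip_width: 0.998
grasp_force: 0.0
```

Request:
jog_arm([
  [0.002,-0.008,0,0,0,0,1],
  [0.003,-0.016,0,0,0,0,1],
  [0.003,-0.025,0,0,0,0,1],
  [0.003,-0.033,0,0,0,0,1],
  [0.001,-0.041,0,0,0,0,1],
])

```text
clock: 12.93
position: [0.5261, -0.0905, 0.297]
ee_rot: [0.0, 1.0, 0.0, -0.0]
ft_force: [0.2, -0.0, -0.7]
grip_width: 1.002
grasp_force: 0.0
```

Run:
```python
from h import *
c=look()
```

```text
knob [ 0.5187 -0.0864  0.252 ] 171 ang -2.962 r 0.0837
clock 12.9833 tcp [ 0.5263 -0.0921  0.2971] ang -2.873 r 0.0775
```

```bash
python3 -c "
from h import *
plan((.5263,-.0921),-2.90,1.20,.12,20)"
```

```text
[[0.001, -0.006], [-0.002, -0.013], [-0.006, -0.02], [-0.01, -0.027], [-0.015, -0.033]]
[[-0.005, -0.005], [-0.011, -0.01], [-0.017, -0.015], [-0.024, -0.018], [-0.031, -0.021]]
[[-0.007, -0.002], [-0.014, -0.004], [-0.021, -0.005], [-0.028, -0.005], [-0.035, -0.005]]
[[-0.007, 0.001], [-0.014, 0.002], [-0.02, 0.004], [-0.026, 0.007], [-0.032, 0.01]]
end ang -1.067 w 1.00
```

Request:
jog_arm([
  [0.001,-0.006,0,0,0,0,1],
  [-0.002,-0.013,0,0,0,0,1],
  [-0.006,-0.02,0,0,0,0,1],
  [-0.01,-0.027,0,0,0,0,1],
  [-0.015,-0.033,0,0,0,0,1],
])

```text
clock: 13.4
position: [0.5415, -0.1234, 0.297]
ee_rot: [0.0, 1.0, -0.0, 0.0]
ft_force: [-0.6, 0.3, -0.2]
grip_width: 1.0
grasp_force: 0.0
```

Request:
jog_arm([
  [-0.005,-0.005,0,0,0,0,1],
  [-0.011,-0.01,0,0,0,0,1],
  [-0.017,-0.015,0,0,0,0,1],
  [-0.024,-0.018,0,0,0,0,1],
  [-0.031,-0.021,0,0,0,0,1],
])

```text
clock: 13.82
position: [0.5729, -0.1438, 0.2969]
ee_rot: [-0.0, 1.0, 0.0, -0.0]
ft_force: [0.3, -0.3, -0.7]
grip_width: 0.998
grasp_force: 0.0
```

Request:
jog_arm([
  [-0.007,-0.002,0,0,0,0,1],
  [-0.014,-0.004,0,0,0,0,1],
  [-0.021,-0.005,0,0,0,0,1],
  [-0.028,-0.005,0,0,0,0,1],
  [-0.035,-0.005,0,0,0,0,1],
])

```text
clock: 14.23
position: [0.6079, -0.1483, 0.2969]
ee_rot: [-0.0, 1.0, 0.0, -0.0]
ft_force: [0.2, -0.3, 0.3]
grip_width: 0.999
grasp_force: 0.0
```

Request:
jog_arm([
  [-0.007,0.001,0,0,0,0,1],
  [-0.014,0.002,0,0,0,0,1],
  [-0.02,0.004,0,0,0,0,1],
  [-0.026,0.007,0,0,0,0,1],
  [-0.032,0.01,0,0,0,0,1],
])

```text
clock: 14.65
position: [0.6397, -0.1381, 0.297]
ee_rot: [-0.0, 1.0, 0.0, -0.0]
ft_force: [-0.0, 0.5, -0.4]
grip_width: 1.0
grasp_force: 0.0
```

Run:
```python
from h import *
c=look();cv2.imwrite("pics/s3.png",cv2.resize(c["color"][120:300,280:460,::-1],(540,540)))
```

```text
knob [ 0.6355 -0.1432  0.252 ] 201 ang -1.123 r 0.0796
clock 14.7 tcp [ 0.6406 -0.1368  0.2967] ang -1.026 r 0.0764
```

View pics/s3.png

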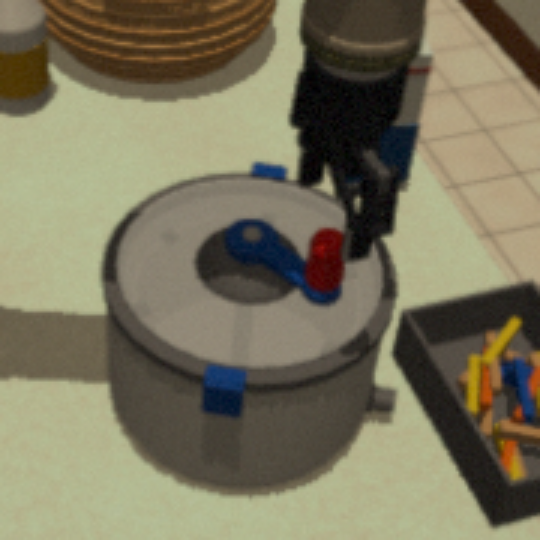

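The knob is at crop (325,262), below the open hand and ahead of the angle where I'll grip. Next: descend round it, close and slow it down.

```bash
python3 -c "
from h import *
t=np.arange(16)/12;th=-1.075+.97*t-.05*t*t
th=np.r_[th,th[-1]+np.cumsum([.065,.065,.06,.055,.05,.045,.04,.03,.02,.01])]
rows(Cc,th,start=(.6406,-.1368));print(th[[10,15,-1]])"
```

```text
[[-0.004, -0.002], [-0.009, 0.002], [-0.014, 0.006], [-0.019, 0.01], [-0.023, 0.015]]
[[-0.004, 0.005], [-0.007, 0.01], [-0.01, 0.015], [-0.012, 0.021], [-0.014, 0.027]]
[[-0.002, 0.006], [-0.003, 0.011], [-0.003, 0.017], [-0.004, 0.023], [-0.003, 0.028]]
[[0.0, 0.005], [0.001, 0.01], [0.002, 0.015], [0.004, 0.019], [0.005, 0.023]]
[[0.001, 0.003], [0.003, 0.006], [0.004, 0.008], [0.004, 0.01], [0.005, 0.011]]
[-0.30138889  0.059375    0.499375  ]
```

Request:
jog_arm([
  [-0.004,-0.002,0,0,0,0,1],
  [-0.009,0.002,0.01,0,0,0,1],
  [-0.014,0.006,0.02,0,0,0,1],
  [-0.019,0.01,0.032,0,0,0,1],
  [-0.023,0.015,0.044,0,0,0,1],
])

```text
clock: 15.12
position: [0.6624, -0.1229, 0.2511]
ee_rot: [-0.0, 1.0, 0.0, -0.0]
ft_force: [0.3, -0.2, -0.3]
grip_width: 0.999
grasp_force: 0.0
```

Request:
jog_arm([
  [-0.004,0.005,0,0,0,0,1],
  [-0.007,0.01,0,0,0,0,1],
  [-0.01,0.015,0,0,0,0,1],
  [-0.012,0.021,0,0,0,0,1],
  [-0.014,0.027,0,0,0,0,1],
])

```text
clock: 15.53
position: [0.6765, -0.096, 0.2537]
ee_rot: [-0.0, 1.0, -0.0, 0.001]
ft_force: [0.0, 0.2, 1.2]
grip_width: 0.999
grasp_force: 0.0
```

Request:
jog_arm([
  [-0.002,0.006,0,0,0,0,-1],
  [-0.003,0.011,0,0,0,0,-1],
  [-0.003,0.017,0,0,0,0,-1],
  [-0.004,0.023,0,0,0,0,-1],
  [-0.003,0.028,0,0,0,0,-1],
], grip_force=30)

```text
clock: 15.95
position: [0.6798, -0.068, 0.2535]
ee_rot: [-0.0, 1.0, -0.0, 0.001]
ft_force: [9.2, 1.3, -4.4]
grip_width: 0.367
grasp_force: 30.1
```

Request:
jog_arm([
  [0.0,0.005,0,0,0,0,-1],
  [0.001,0.01,0,0,0,0,-1],
  [0.002,0.015,0,0,0,0,-1],
  [0.004,0.019,0,0,0,0,-1],
  [0.005,0.023,0,0,0,0,-1],
])

```text
clock: 16.37
position: [0.6753, -0.0436, 0.2535]
ee_rot: [-0.001, 1.0, 0.001, 0.002]
ft_force: [6.4, 2.1, -0.5]
grip_width: 0.366
grasp_force: 30.7
```

Request:
jog_arm([
  [0.001,0.003,0,0,0,0,-1],
  [0.003,0.006,0,0,0,0,-1],
  [0.004,0.008,0,0,0,0,-1],
  [0.004,0.01,0,0,0,0,-1],
  [0.005,0.011,0,0,0,0,-1],
])

```text
clock: 16.78
position: [0.6702, -0.0325, 0.2535]
ee_rot: [-0.001, 1.0, 0.001, 0.002]
ft_force: [9.6, 5.1, -0.9]
grip_width: 0.365
grasp_force: 30.9
```

Request:
jog_arm([
  [0,0,0,0,0,0,-1],
  [0,0,0,0,0,0,-1],
  [0,0,0,0,0,0,-1],
  [0,0,0,0,0,0,-1],
  [0,0,0,0,0,0,-1],
])

```text
clock: 17.2
position: [0.6703, -0.0325, 0.2534]
ee_rot: [-0.001, 1.0, 0.001, 0.002]
ft_force: [8.3, 3.9, -0.7]
grip_width: 0.369
grasp_force: 30.8
```

Run:
```python
from h import *
c=look();o=get_obs();print({k:np.round(v,3).tolist() for k,v in o.items() if k in("ft_force","torque","grip_width","grasp_force")})
cv2.imwrite("pics/s4.png",cv2.resize(c["color"][120:300,280:460,::-1],(540,540)))
```

```text
knob [ 0.6627 -0.0254  0.252 ] 37 ang 0.642 r 0.0770
clock 17.25 tcp [ 0.6703 -0.0325  0.2534] ang 0.512 r 0.0795
{'ft_force': [7.68, 3.279, -0.283], 'torque': [0.894, -1.623, 0.002], 'grasp_force': 30.837, 'grip_width': 0.371}
```

View pics/s4.png

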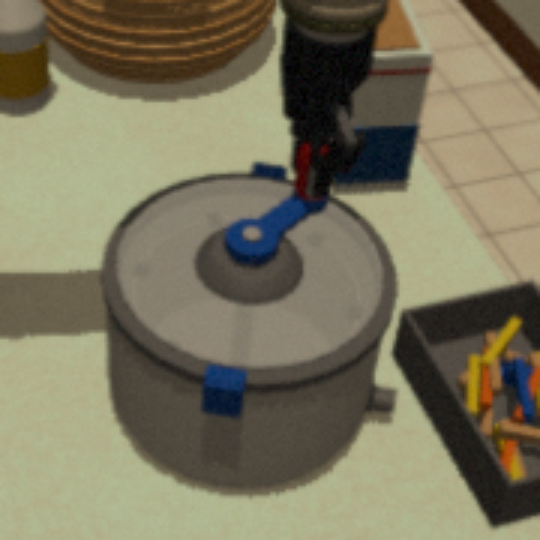

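The knob is held still at crop (312,172). I'll take the preload off, then open gently.

Request:
jog_arm([
  [-0.001,0,0,0,0,0,-1],
  [-0.002,0.001,0,0,0,0,-1],
  [-0.002,0.001,0,0,0,0,-1],
  [-0.002,0.001,0,0,0,0,-1],
  [-0.002,0.001,0,0,0,0,-1],
], grip_force=20)

```text
clock: 17.67
position: [0.6712, -0.0337, 0.2534]
ee_rot: [0.0, 1.0, 0.0, 0.0]
ft_force: [0.2, 0.8, 6.2]
grip_width: 0.364
grasp_force: 31.1
```

Run:
```python
from h import *
o=get_obs();print({k:np.round(v,3).tolist() for k,v in o.items() if k in("position","ft_force","torque","grip_width","grasp_force")})
```

```text
{'position': [0.671, -0.034, 0.253], 'ft_force': [0.154, 0.774, 6.217], 'torque': [0.139, -0.214, -0.002], 'grasp_force': 31.128, 'grip_width': 0.364}
```

Unloaded. Opening now, waiting, then rising clear.

Request:
jog_arm([
  [0,0,0,0,0,0,-0.15],
  [0,0,0,0,0,0,0.1],
  [0,0,0,0,0,0,0.5],
  [0,0,0,0,0,0,1],
  [0,0,0,0,0,0,1],
])

```text
clock: 18.08
position: [0.6709, -0.0335, 0.2527]
ee_rot: [-0.0, 1.0, 0.0, -0.0]
ft_force: [-0.0, -0.2, -0.3]
grip_width: 0.945
grasp_force: 0.0
```

```bash
python3 -c "
from h import *
look()"
```

```text
knob [ 0.6653 -0.0357  0.252 ] 105 ang 0.508 r 0.0736
clock 18.1333 tcp [ 0.671  -0.0335  0.2528] ang 0.498 r 0.0796
```

Request:
jog_arm([
  [0,0,0,0,0,0,1],
  [0,0,-0.02,0,0,0,1],
  [0,0,-0.045,0,0,0,1],
  [0,0,-0.07,0,0,0,1],
  [0,0,-0.1,0,0,0,1],
])

```text
clock: 18.55
position: [0.6706, -0.0334, 0.3532]
ee_rot: [-0.0, 1.0, 0.0, -0.001]
ft_force: [0.2, 0.1, 0.1]
grip_width: 1.0
grasp_force: 0.0
```

Request:
jog_arm([
  [0,0,-0.02,0,0,0,1],
  [0,0,-0.03,0,0,0,1],
  [0,0,-0.03,0,0,0,1],
  [0,0,-0.03,0,0,0,1],
  [0,0,-0.03,0,0,0,1],
])

```text
clock: 18.97
position: [0.6708, -0.0334, 0.3811]
ee_rot: [-0.0, 1.0, 0.0, -0.001]
ft_force: [-0.6, -0.6, -1.4]
grip_width: 1.0
grasp_force: 0.0
```

```bash
python3 -c "
from h import *
look()"
```

```text
knob [ 0.6705 -0.0357  0.252 ] 191 ang 0.476 r 0.0782
clock 19.0167 tcp [ 0.6707 -0.0333  0.381 ] ang 0.501 r 0.0795
```

Request:
jog_arm([
  [0,0,0,0,0,0,1],
  [0,0,0,0,0,0,1],
  [0,0,0,0,0,0,1],
  [0,0,0,0,0,0,1],
  [0,0,0,0,0,0,1],
])

```text
clock: 19.43
position: [0.6711, -0.0334, 0.3829]
ee_rot: [-0.0, 1.0, 0.0, -0.0]
ft_force: [-0.5, 0.1, -0.7]
grip_width: 1.003
grasp_force: 0.0
```

Request:
jog_arm([
  [0,0,0,0,0,0,1],
  [0,0,0,0,0,0,1],
  [0,0,0,0,0,0,1],
  [0,0,0,0,0,0,1],
  [0,0,0,0,0,0,1],
])

```text
clock: 19.85
position: [0.6711, -0.0335, 0.383]
ee_rot: [-0.0, 1.0, 0.0, 0.0]
ft_force: [0.3, -0.6, -0.3]
grip_width: 0.996
grasp_force: 0.0
```

```bash
python3 -c "
from h import *
look()"
```

```text
knob [ 0.6703 -0.0358  0.252 ] 188 ang 0.476 r 0.0779
clock 19.9 tcp [ 0.6711 -0.0335  0.383 ] ang 0.497 r 0.0797
```

The drum is standing still (angle 0.476 in two looks 0.9 s apart).

```bash
python3 -c "
from h import *
print(workorder.hand_in())"
```

```text
the job is handed in; nothing more can be done
None
```

I spun the drum up to about 2.2 rad/s, followed the knob with the open hand for about 8 s of coasting, then gripped it again at about 0.9 rad/s, stopped the drum, let go and handed the job in; no verdict came back.

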